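# Press the try square on the box corner

## Task

Take the try square from the blue mat by its wooden handle and carry it upright to the outside of the silver box frame's pinned corner, where the copper-ended loose side stands splayed. Keeping hold of it, press it in so that its wooden stock lies flush along the fixed side and its steel blade pushes the copper-ended side round until that too is flush on the blade with no gap, and keep it pressed on both faces for about a second. Then draw it away and stand it back on the blue mat, leaving the corner square; move the loose side only with the square, never with the fingers, and leave the other things alone.

Things in the scene. Friction and masses are not known exactly. Their poses are not given: they have to be found in the camera images.
- square: Loose L-shaped try square, 0.22 kg, standing level on its lower edges. Origin: middle of its 90 x 102 mm footprint, on the underside. Dark wooden stock: x -45 to 45, y 35 to 51 mm, 24 high, brass strip on the outside. Steel blade: x -45 to -41, y -51 to 35 mm, 22 high. The inner faces (stock y = 35, blade x = -41) go against the frame. A wooden handle stands on the stock.
- square_grip (a point): Centre of the handle: 46 mm above the square's underside, (0, 43) mm from its origin, axes as the square's. The handle is 40 mm long in x, 16 mm thick in y, from 24 to 68 mm up. Grip it across the 16 mm; keep the fingertips more than 24 mm above the underside, to clear the frame.
- square_corner (a point): Inner corner of the square, where stock and blade meet, at its underside: (-41, +35) mm from its origin. Axes as the square's.
- frame: Silver box frame, fixed to the bench, under 24 mm high. Origin: its outer corner, at bench level. The fixed side (110 x 5 x 22 mm high, outer face y = 0) runs from it along +x, the loose side, when square, along -y; the inside of the box is towards +x, -y. The square fits round the corner from outside, axes parallel, its inner corner at this origin: stock on the fixed side, blade on the loose side.
- loose_pin (a point): Loose side of the frame, silver with a copper end, 92 mm long, 5 mm thick, 22 mm high. Origin: the upright pin it turns on, at (2.5, -2.5) mm of the frame. It runs along its own -y to the free end; its outer face looks to its own -x and lies in the frame's plane x = 0 when square.
- loose_side (a joint): Angle of the loose side in rad: 0 = square to the fixed side, positive = free end splayed outwards (towards the frame's -x); range -0.15 to 0.40, so there is no stop at 0. Stiff pin (0.1 N m of friction, about 1.3 N at the free end): it stays where it is left.
- mat: Blue mat, fixed, 170 x 170 x 3 mm; origin at the centre of its underside, so its top is 3 mm up.
Mind the look-alikes: they are no part of the job. Of the things like the square, leave any that is pink, purple or red; of the rest the larger one is meant.

How it is judged (in metres and radians):
On the way:
1. the held square presses both sides at once (over 1 N each), both parallel to it within 3 degrees, its inner corner within 5 mm of the frame corner, for 0.5 s (contact force between square and frame_c0 above 1 N and contact force between square and loose_side_c0 above 1 N and contact force between the fingers and square above 2 N and angle between the x axis of square and the x axis of frame, either way round below 0.052 rad and angle between the y axis of square and the y axis of loose_pin, either way round below 0.052 rad and horizontal distance between square_corner and frame below 0.005 m and value of joint loose_side between -0.035 and 0.035 rad), for 0.5 s.
At the end, for the whole second after the job is handed in: The loose side is within 2 degrees of square (joint within 0.035 rad of 0), and the square stands upright and at rest on the blue mat, released, the middle of its footprint within 50 mm of the mat's centre along each of its sides (value of joint loose_side between -0.035 and 0.035 rad and x of square in the frame of mat between -0.05 and 0.05 m and y of square in the frame of mat between -0.05 and 0.05 m and z of square in the frame of mat between 0.001 and 0.006 m and angle between square's own z axis and vertical below 0.06 rad and linear speed of square below 0.01 m/s); the robot touches nothing.
It fails at once if the fingers push a side of the frame (over 2 N) (contact force between the fingers and loose_side_c0 above 2 N or contact force between the fingers and frame_c0 above 2 N).
It fails at once if one of the other loose things is moved by more than 30 mm (distance of any of jar, pot, dish, bur_stand, spare_side, screwdriver, mandrel, ring_clamp from where it was at the start of the episode above 0.03 m).
It also fails if it takes over 54 s, if anything falls off the work surface, if the arm or the gripper's body presses on something with over 40 N, if the wrist force passes 120 N, or if a joint passes its speed limit or range.

## Robot

A 6-joint arm with a two-finger parallel gripper is mounted at the origin on the work surface. World frame = base frame: x ahead of the robot, y to its left, z up, the work surface at z = 0. Lengths are in m, angles in degrees, forces in N, time in s.
With the tool pointing down it reaches from about 0.4 to 0.825 m from the base axis. Payload 7 kg.
Tool frame: the origin (TCP) lies between the finger pads; the fingertips stand 22 mm ahead of it and the grasp point (between the pads) lies 3 mm ahead of it; z points along the fingers, y is the direction in which the jaws open and shut (so a half turn about z gives the same grasp; the last joint's range is limited). The gripper opens to 88 mm and grips with 3 to 60 N. Pads are 19 mm wide; open, the fingers measure 130 mm over their backs; the gripper's body (78 mm by 193 mm) begins 47 mm behind the grasp point.
Start: joints at [-50.816, 20.546, 0.682, 0, -70.136, -16.507], TCP at [0.26, -0.623, 0.249] pointing down, gripper open.
Joint ranges: [-176.03, 176.03], [-82.01, 121.73], [-58.28, 71.71], [-173.87, 95.51], [-174.79, -0.11], [-173.66, 173.66]. Speed limits (degrees/s): [136.94, 136.94, 172.46, 180, 180, 180].

## Interface

Orientations are given as [roll, pitch, yaw] about the fixed x, y, z axes, in that order (R = Rz(yaw) Ry(pitch) Rx(roll)).
In Python, from plant import telemetry, cams, r gives the robot as it stands.
- The arm moves only by the tool carry_out, never from a script. Its argument "commands" is one flat list of numbers, 5 for each row, row after row: the shift along the world's x, y, z as a fraction of full scale, then the turn about the world's z as a fraction of full scale, then the gripper's target within -1 to 1 (shut at 1, half-way at 0, fully open at -1). In form: [x, y, z, turn, claw, x, y, z, turn, claw, ...]. A call has 1 to 8 rows; each row shifts and turns the commanded pose from where the row before left it; what a row does not reach is not made up. Full scale, the value 1, is 0.04 m for a shift and 4 degrees for a turn. A row lasts 1/10 s, in which the tool goes at most 50 mm and 8.59 degrees, less where a joint would pass 70% of its speed; a pose out of reach is approached as far as the arm can. A call with a number of a shift or a turn outside -1 to 1 is refused whole. A call with a gripper value outside its range is refused whole. The fingers move at their own pace and stop on an object; "grip_force" is the grip in N (left out, the last holds). Time passes only in rows, so rows that do not move let the fingers close. It gives the time, the measured TCP pose, the force and the opening at its end, in the units of the state.
- telemetry.get_state(): the state, without advancing time (a new reading comes with each control period).
- cams.capture(name): name is "scene" or "top" or "wrist"; returns a dict with "frame" (384x512x3 uint8, red, green, blue), "camera_matrix" (3x3 intrinsics, pixels), "camera_from_world" (4x4, takes a point from world to camera coordinates); the wrist camera has in their place "mount" (4x4, takes a point from camera to tool coordinates, whose origin is the TCP and whose axes are the flange's). Camera axes: x right, y down, z forward; pixel columns grow to the right and rows downward; lengths in m; the calibration is good to about 2 mm. A picture is of the moment at which its call begins: read the wrist's pose just before it. There is no depth.
- r.close_job(): hands the job in, once; it reports no verdict.
The state is a dict: "time_s": time; "joints": joint angles; "qd": joint speeds; "joint_torque": joint torques, N m; "tcp_pos": TCP position; "eef_rot": TCP orientation; "contact_force": force on the tool from outside, world axes, zero at the start; "moment": the same for the moment, N m; "gripper_width": finger opening in m.
Only numpy, scipy, OpenCV 4.12 (cv2) and the standard library are available. Lean on these libraries where they do the work, as an engineer would, in place of code of your own. Each camera call takes 0.05 s, during which the arm holds its last target. There are 200 camera calls.

## Working session

There is one attempt and no reset: what is moved stays moved. The work goes in short steps, Python scripts to look and compute and a tool call to move; the robot and the scene stay as the last step left them, time stands still between calls to the robot, and variables do not carry over. Pictures are saved under pics/ and viewed, about 8 in all and at most 12, crops included, and the job is handed in when it is done.

Besides the shell and the picture viewer there is one more tool, called after "Emit:" as name(argument=value, ...), one argument or row to a line, values as JSON. carry_out: Moves the arm, as the interface text tells. Shift numbers are shares of 0.04 m and turn numbers shares of 4 degrees, none past 1 either way. Its arguments: {"type":"object","properties":{"commands":{"type":"array"},"grip_force":{"type":"number"}},"required":["commands"]}

```bash
mkdir -p pics; ls; cat > h.py <<'E'
import numpy as np, cv2, pickle
from plant import telemetry, cams, r
def cap(name, tag):
    s=telemetry.get_state(); c=cams.capture(name); c['state']=s
    pickle.dump(c,open(f'pics/{tag}.pkl','wb')); cv2.imwrite(f'pics/{tag}.png',c['frame'][:,:,::-1]); return c
def load(tag): return pickle.load(open(f'pics/{tag}.pkl','rb'))
def cfw(c):
    if 'camera_from_world' in c: return np.array(c['camera_from_world'])
    from scipy.spatial.transform import Rotation as R
    s=c['state']; T=np.eye(4); T[:3,:3]=R.from_euler('xyz',s['eef_rot'],degrees=True).as_matrix(); T[:3,3]=s['tcp_pos']
    return np.linalg.inv(T@np.array(c['mount']))
def ray(c,px,z):
    M=cfw(c);K=np.array(c['camera_matrix']); Mi=np.linalg.inv(M); out=[]
    for u,v in px:
        d=Mi[:3,:3]@np.linalg.solve(K,[u,v,1.]); o=Mi[:3,3]; out.append(o+d*(z-o[2])/d[2])
    return np.array(out)
def proj(c,P):
    P=np.atleast_2d(P);M=cfw(c);q=P@M[:3,:3].T+M[:3,3];q=q@np.array(c['camera_matrix']).T;return q[:,:2]/q[:,2:]
E
python3 - <<'E'
from h import *
for n in('top','scene'): c=cap(n,n+'0')
a=load('top0');b=load('scene0')
cv2.imwrite('pics/t.png',cv2.resize(a['frame'][:,:,::-1],(800,600),interpolation=cv2.INTER_CUBIC))
s=telemetry.get_state();print({k:s[k] for k in('time_s','tcp_pos','eef_rot','gripper_width')})
E
```

```text
pics
{'time_s': 0.1, 'tcp_pos': array([ 0.26007558, -0.62245493,  0.24772813]), 'eef_rot': array([ 1.79915284e+02, -7.05660037e-03, -1.57328589e+02]), 'gripper_width': 0.08746272281603035}
```

View pics/t.png

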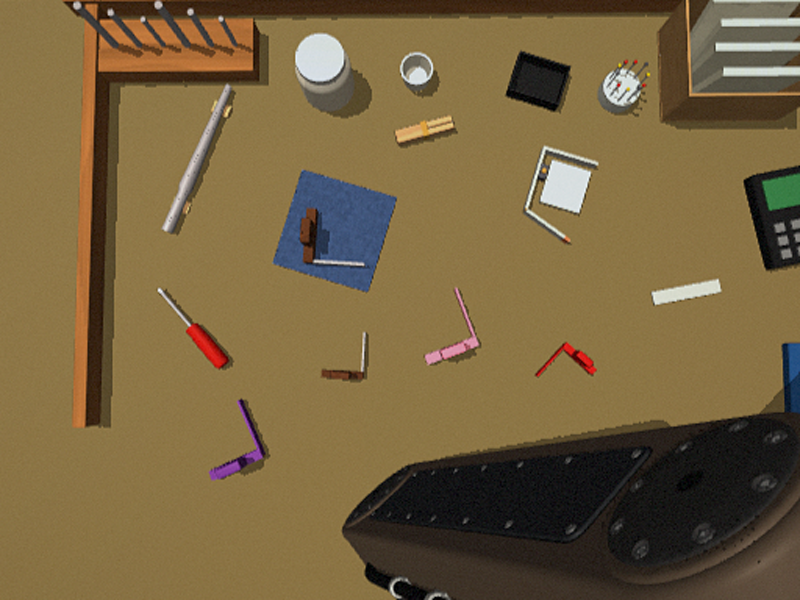

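View pics/scene0.png

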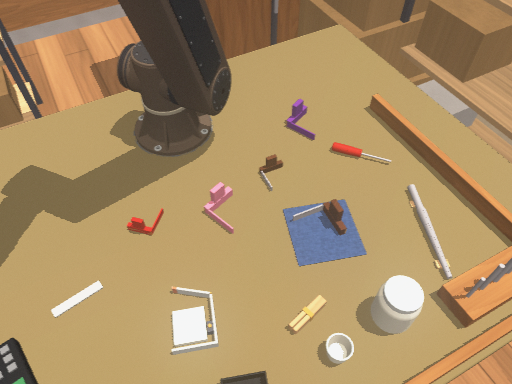

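The top view shows the dark-brown square on the mat, with its inner corner at about (312,262). The smaller brown one is a decoy. The frame's pinned corner is at (528,210), and the copper end of the loose side is at (568,240).

```bash
python3 - <<'E'
from h import *
a=load('top0');k=.64
def w(p,z): return ray(a,[((x+.5)*k-.5,(y+.5)*k-.5) for x,y in p],z)
np.set_printoptions(precision=4,suppress=True)
print('mat',w([(304,170),(396,198),(369,291),(274,263)],.003))
print('frame corner, far x, free',w([(527,210),(545,148),(569,241)],.022))
print('sq stock ends, blade end, handle',w([(310,262),(312,209),(365,264)],.027),w([(307,226)],.07))
print('jar etc',w([(323,60),(425,130),(205,160),(565,185)],.02))
f=a['frame'][:,:,::-1]
A=cv2.resize(f[100:200,165:265],(400,400),interpolation=cv2.INTER_CUBIC);B=cv2.resize(f[80:180,310:410],(400,400),interpolation=cv2.INTER_CUBIC)
cv2.imwrite('pics/ab.png',np.hstack([A,B]))
E
```

```text
mat [[0.6383 0.2506 0.003 ]
 [0.589  0.0934 0.003 ]
 [0.4302 0.1394 0.003 ]
 [0.4785 0.3003 0.003 ]]
frame corner, far x, free [[ 0.5629 -0.1253  0.022 ]
 [ 0.6681 -0.1573  0.022 ]
 [ 0.5104 -0.1941  0.022 ]]
sq stock ends, blade end, handle [[0.4766 0.2356 0.027 ]
 [0.5654 0.2328 0.027 ]
 [0.4729 0.1446 0.027 ]] [[0.5283 0.2339 0.07  ]]
jar etc [[ 0.8236  0.2166  0.02  ]
 [ 0.7009  0.0438  0.02  ]
 [ 0.6515  0.4148  0.02  ]
 [ 0.6054 -0.19    0.02  ]]
```

View pics/ab.png

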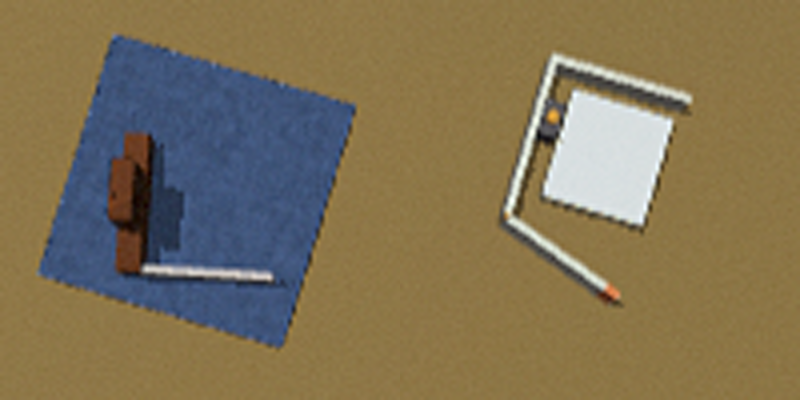

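Emit:
carry_out(
  commands=[0.6,0.9,0,-0.5,-1,0.6,0.9,0,-0.5,-1,0.6,0.9,0,-0.5,-1,0.6,0.9,0,-0.5,-1,0.6,0.9,0,-0.5,-1,0.6,0.9,0,-0.5,-1,0.6,0.9,0,-0.5,-1,0.6,0.9,0,-0.5,-1],
)

```text
time_s: 0.9
tcp_pos: [0.4528, -0.3331, 0.2484]
eef_rot: [180.0, -0.0, -173.4]
contact_force: [-0.3, -0.8, -0.2]
gripper_width: 0.0881
```

Emit:
carry_out(
  commands=[0.6,0.9,0,-0.5,-1,0.6,0.9,0,-0.5,-1,0.6,0.9,0,-0.5,-1,0,0,0,0,-1,0,0,0,0,-1,0,0,0,0,-1],
)

```text
time_s: 1.5
tcp_pos: [0.5238, -0.2271, 0.2483]
eef_rot: [180.0, -0.0, -179.3]
contact_force: [0.4, 0.2, -0.2]
gripper_width: 0.0877
```

```bash
python3 - <<'E'
from h import *
c=cap('wrist','w1');s=c['state'];print(s['time_s'],s['tcp_pos'],s['eef_rot'],s['contact_force'])
print(c['mount'])
E
```

```text
1.5 [ 0.52375027 -0.22709285  0.24829445] [ 1.79995020e+02 -4.00323330e-02 -1.79316864e+02] [ 0.39099359  0.17559891 -0.17476344]
[[ 3.59574871e-04 -9.53166174e-01 -3.02446880e-01  8.21647494e-02]
 [ 9.99999931e-01  3.72092427e-04  1.62307230e-05 -8.49152179e-04]
 [ 9.70676175e-05 -3.02446865e-01  9.53166242e-01 -1.37227665e-01]
 [ 0.00000000e+00  0.00000000e+00  0.00000000e+00  1.00000000e+00]]
```

View pics/w1.png

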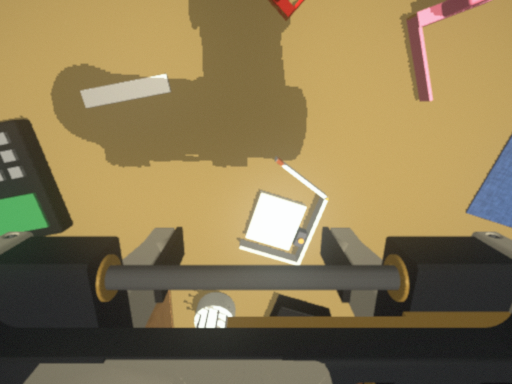

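```bash
python3 - <<'E'
from h import *
c=load('w1');f=c['frame'][:,:,::-1][150:275,230:350]
cv2.imwrite('pics/w1c.png',cv2.resize(f,None,fx=4.8,fy=4.8,interpolation=cv2.INTER_CUBIC));print(f.shape)
E
```

```text
(125, 120, 3)
```

View pics/w1c.png

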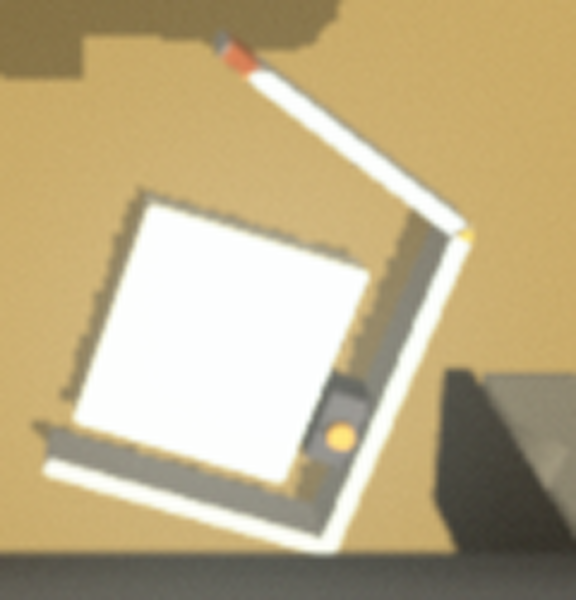

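Emit:
carry_out(
  commands=[-0.2,0.95,0,0,-1,-0.2,0.95,0,0,-1,-0.2,0.95,0,0,-1,-0.2,0.95,0,0,-1,-0.2,0.95,0,0,-1,-0.2,0.95,0,0,-1,-0.2,0.95,0,0,-1,-0.2,0.95,0,0,-1],
)

```text
time_s: 2.35
tcp_pos: [0.4597, 0.0775, 0.2489]
eef_rot: [180.0, 0.0, -179.4]
contact_force: [0.9, 1.1, -0.6]
gripper_width: 0.0876
```

Emit:
carry_out(
  commands=[0,0.95,0,0,-1,0,0.95,0,0,-1,0,0.95,0,0,-1,0,0,0,0,-1,0,0,0,0,-1,0,0,0,0,-1],
)

```text
time_s: 2.95
tcp_pos: [0.4602, 0.19, 0.2485]
eef_rot: [-180.0, -0.0, -179.4]
contact_force: [-0.3, -0.2, 0.8]
gripper_width: 0.0877
```

```bash
python3 - <<'E'
from h import *
c=cap('wrist','w2');s=c['state'];print(s['time_s'],s['tcp_pos'],s['eef_rot'])
cv2.imwrite('pics/w2b.png',cv2.resize(c['frame'][:,:,::-1],(800,600),interpolation=cv2.INTER_CUBIC))
E
```

```text
2.95 [0.46020953 0.1899553  0.2484966 ] [-1.79987591e+02 -1.64219530e-02 -1.79396321e+02]
```

View pics/w2b.png

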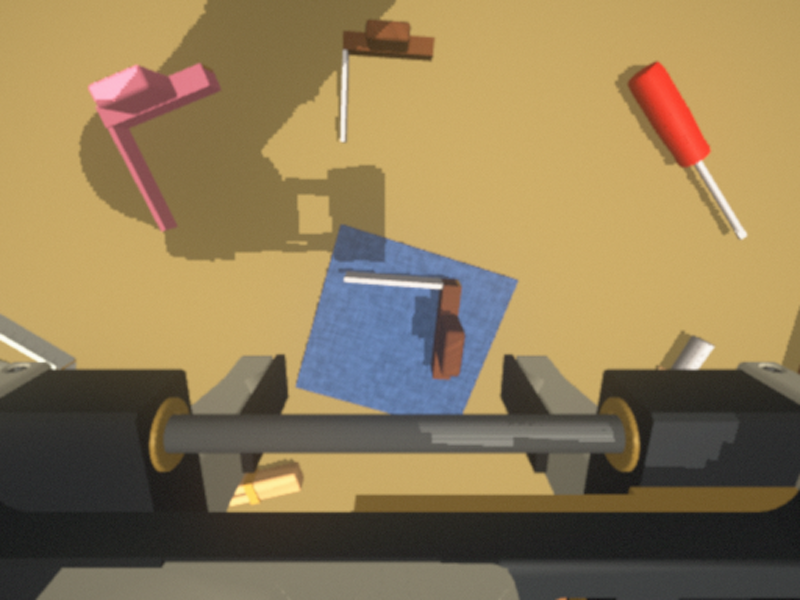

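The wrist view shows the square on the mat, with the blade running from (345,278) to (441,286) and the stock and handle at (450,330). I'll fit both poses with silhouettes.

```bash
cat > fit.py <<'E'
from h import *
from scipy.optimize import minimize
S=4
def box(x0,x1,y0,y1,z0,z1): return np.array([[x,y,z] for x in(x0,x1) for y in(y0,y1) for z in(z0,z1)])/1000.
def Rz(a): return np.array([[np.cos(a),-np.sin(a),0],[np.sin(a),np.cos(a),0],[0,0,1]])
SQ=[box(-45,45,35,51,0,24),box(-45,-41,-51,35,0,22),box(-20,20,35,51,24,68)]
def render(c,boxes,roi):
    x0,y0,x1,y1=roi; m=np.zeros(((y1-y0)*S,(x1-x0)*S),np.uint8)
    for b in boxes:
        p=((proj(c,b)-[x0,y0]+.5)*S-.5)
        cv2.fillPoly(m,[np.round(cv2.convexHull(p.astype(np.float32))*16).astype(np.int32)],255,shift=4)
    return cv2.GaussianBlur(cv2.resize(m,(x1-x0,y1-y0),interpolation=cv2.INTER_AREA),(0,0),1.2)/255.
def sqb(p,z): return [b@Rz(p[2]).T+[p[0],p[1],z] for b in SQ]
def frb(p):
    R=Rz(p[2]); a=box(0,110,-5,0,0,22)@R.T+[p[0],p[1],0]
    l=(box(-2.5,2.5,-92,2.5,0,22)@Rz(-p[3]).T+np.array([2.5,-2.5,0])/1e3)@R.T+[p[0],p[1],0]
    return [a,l]
def fit(c,mask,model,p0,roi,d):
    x0,y0,x1,y1=roi; t=cv2.GaussianBlur(mask[y0:y1,x0:x1].astype(np.float32),(0,0),1.2)
    f=lambda q: ((render(c,model(p0+q*d),roi)-t)**2).sum()
    best=min((minimize(f,q0,method='Nelder-Mead',options=dict(initial_simplex=np.vstack([q0]+[q0+e for e in np.eye(len(d))*2]))) for q0 in (np.zeros(len(d)),np.ones(len(d)))),key=lambda r:r.fun)
    p=p0+best.x*d; return p,best.fun,f(np.zeros(len(d)))
def overlay(c,boxes,mask,roi,name):
    x0,y0,x1,y1=roi; m=(render(c,boxes,roi)>.5).astype(np.uint8)
    im=c['frame'][y0:y1,x0:x1,::-1].copy(); k=4; im=cv2.resize(im,None,fx=k,fy=k,interpolation=cv2.INTER_CUBIC)
    for mm,col in((m,(0,255,0)),(mask[y0:y1,x0:x1].astype(np.uint8),(255,0,255))):
        cs,_=cv2.findContours(cv2.resize(mm,None,fx=k,fy=k,interpolation=cv2.INTER_NEAREST),cv2.RETR_LIST,cv2.CHAIN_APPROX_NONE); cv2.drawContours(im,cs,-1,col,1)
    cv2.imwrite(name,im); return im
E
cat > m1.py <<'E'
from fit import *
np.set_printoptions(precision=4,suppress=True)
d=np.array([.003,.003,.03,.03]); out=[]
c=load('w2');f=c['frame'].astype(int);roi=(200,165,320,255)
mask=(f[...,2]<f[...,0]+8); mask[:165]=0
mat=np.zeros(mask.shape,np.uint8)
hull=cv2.convexHull((proj(c,np.array([[.638,.2506,.003],[.589,.0934,.003],[.43,.139,.003],[.4785,.30,.003]]))).astype(np.int32))
cv2.fillPoly(mat,[hull],1); mask&=cv2.erode(mat,np.ones((9,9)))>0
p,e,e0=fit(c,mask,lambda p:sqb(p,.003),np.array([.522,.192,-.03]),roi,d[:3]);print('sq',p,np.degrees(p[2]),e,e0)
A=overlay(c,sqb(p,.003),mask,roi,'pics/o1.png')
c=load('w1');f=c['frame'].astype(int);roi=(230,150,350,262)
b=f.min(-1); mask=(b>200)|((f[...,0]>150)&(f[...,0]-f[...,1]>60)&(f[...,2]<130))
n,l,st,_=cv2.connectedComponentsWithStats(mask[150:262,230:350].astype(np.uint8))
print(st)
full=np.zeros(mask.shape,bool)
cent=l[70,50]; full[150:262,230:350]=(l>0)&(l!=cent); mask=full
mask[245:,:290]=0; mask[250:]=0
roi=(230,150,350,246)
p,e,e0=fit(c,mask,frb,np.array([.563,-.125,-.29,.35]),roi,d);print('fr',p,np.degrees(p[2:]),e,e0)
B=overlay(c,frb(p),mask,roi,'pics/o2.png')
h=max(A.shape[0],B.shape[0]);pad=lambda i:cv2.copyMakeBorder(i,0,h-i.shape[0],0,0,0)
cv2.imwrite('pics/o.png',cv2.resize(np.hstack([pad(A),pad(B)]),None,fx=.83,fy=.83,interpolation=cv2.INTER_AREA))
E
python3 m1.py
```

```text
sq [ 0.5199  0.1936 -0.0577] -3.30382703985655 16.324375840078048 145.46735533388053
[[    0     0   120   112 10488]
 [   47    10    51   102   514]
 [   16    43    61    57  2252]
 [    9    96    56    16   186]]
fr [ 0.5655 -0.1199 -0.2471  0.4068] [-14.1562  23.3094] 141.57019697608655 419.5756863222365
```

View pics/o.png

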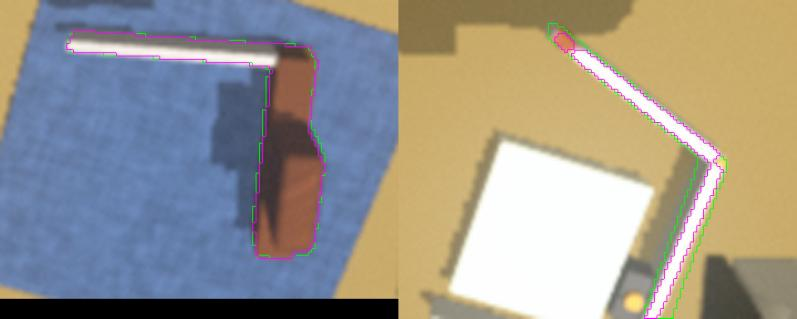

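Square fit is tight. The frame mask only shows its top faces, so I'll refit with top-only boxes.

```bash
sed -i 's/0,110,-5,0,0,22/0,110,-5,0,21.8,22/; s/-92,2.5,0,22/-92,2.5,21.8,22/' fit.py
sed -i 's/mask\[250:\]=0/mask[250:]=0/; s/^c=load(.w1.)/sq=p\nc=load("w1")/' m1.py; cat >> m1.py <<'E'
R=Rz(p[2]);fc=p
so=np.r_[p[:2],0]+R@[.041,-.035,0]; 
print('sq grip',sq[:2]+(Rz(sq[2])@[0,.043,0])[:2],'target origin',so,'target grip',so+R@[0,.043,0],'x',R[:,0],'y',R[:,1])
E
python3 m1.py
```

```text
sq [ 0.5199  0.1936 -0.0577] -3.30382703985655 16.324375840078048 145.46735533388053
[[    0     0   120   112 10488]
 [   47    10    51   102   514]
 [   16    43    61    57  2252]
 [    9    96    56    16   186]]
fr [ 0.5628 -0.1213 -0.2873  0.3602] [-16.4616  20.6406] 12.788691287357327 192.9614829065951
sq grip [0.5224 0.2365] target origin [ 0.5922 -0.1665  0.    ] target grip [ 0.6044 -0.1252  0.    ] x [ 0.959  -0.2834  0.    ] y [0.2834 0.959  0.    ]
```

View pics/o.png

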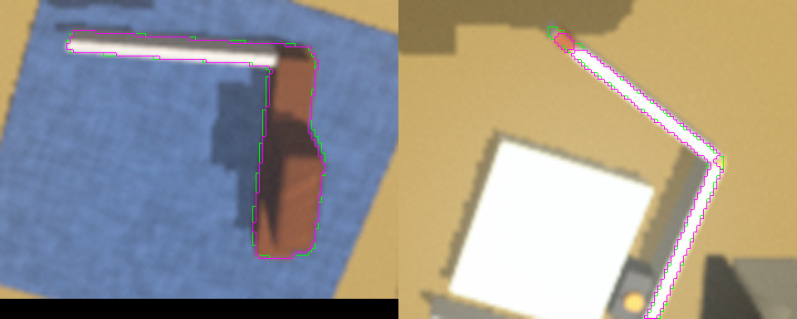

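Emit:
carry_out(
  commands=[0.39,0.29,0,-0.25,-1,0.39,0.29,0,-0.25,-1,0.39,0.29,-0.4,-0.25,-1,0.39,0.29,-0.5,-0.23,-1,0,0,-0.9,0,-1,0,0,-0.9,0,-1,0,0,-0.7,0,-1,0,0,-0.5,0,-1],
)

```text
time_s: 3.8
tcp_pos: [0.5222, 0.2356, 0.0906]
eef_rot: [-179.9, -0.1, 176.6]
contact_force: [0.5, 0.6, 0.2]
gripper_width: 0.0877
```

Emit:
carry_out(
  commands=[0,0,-0.5,0,-1,0,0,-0.43,0,-1,0,0,0,0,-1,0,0,0,0,-1,0,0,0,0,-1],
)

```text
time_s: 4.3
tcp_pos: [0.5234, 0.2376, 0.0565]
eef_rot: [179.9, 0.1, 176.7]
contact_force: [0.2, 0.6, -0.8]
gripper_width: 0.0875
```

```bash
python3 - <<'E'
from h import *
c=cap('wrist','w3');s=c['state'];print(s['time_s'],s['tcp_pos'],s['eef_rot'],s['contact_force'])
E
```

```text
4.3 [0.52336891 0.23756365 0.05654889] [1.79937754e+02 7.50184758e-02 1.76729134e+02] [ 0.2313103   0.63031772 -0.80422959]
```

View pics/w3.png

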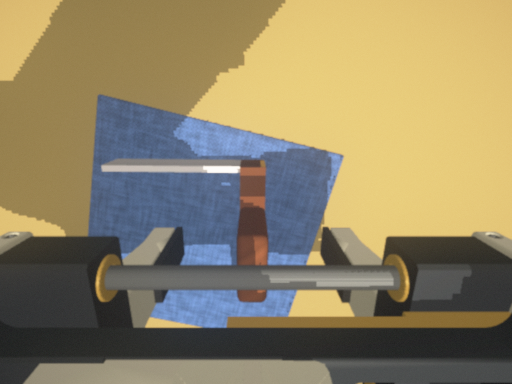

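The handle sits centred between the open fingers at about (252,265). Closing.

Emit:
carry_out(
  commands=[0,0,0,0,1,0,0,0,0,1,0,0,0,0,1,0,0,0,0,1,0,0,0,0,1,0,0,0,0,1,0,0,0,0,1,0,0,0,0,1],
  grip_force=45,
)

```text
time_s: 5.15
tcp_pos: [0.5226, 0.2376, 0.0553]
eef_rot: [-180.0, -0.0, 176.8]
contact_force: [-1.0, 0.3, -0.1]
gripper_width: 0.029
```

Emit:
carry_out(
  commands=[0,0,0.2,0,1,0,0,0.6,0,1,0,0,0.8,0,1,0,0,0,0,1,0,0,0,0,1,0,0,0,0,1],
)

```text
time_s: 5.75
tcp_pos: [0.522, 0.2371, 0.1187]
eef_rot: [-180.0, -0.1, 176.7]
contact_force: [0.3, -0.3, -2.5]
gripper_width: 0.0157
```

```bash
cat > m2.py <<'E'
from fit import *
import sys
np.set_printoptions(precision=4,suppress=True)
c=cap('wrist','w4');s=c['state'];print(s['time_s'],s['tcp_pos'],s['eef_rot'],s['contact_force'],s['gripper_width'])
E
python3 m2.py
```

```text
5.75 [0.522  0.2371 0.1187] [-179.9635   -0.0649  176.7355] [ 0.2645 -0.2859 -2.5241] 0.015736765625952324
```

View pics/w4.png

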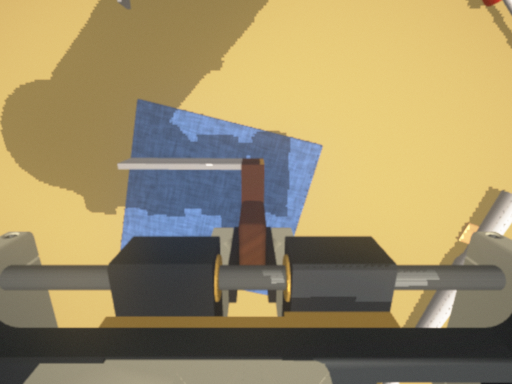

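The grip closed only during the lift, because the fingers are slow, so the square probably hangs lower than planned. I'll measure how far.

```bash
cat > m3.py <<'E'
from fit import *
np.set_printoptions(precision=4,suppress=True)
def hold(tag,roi,p0):
    c=load(tag); s=c['state']; f=c['frame'].astype(int)
    mask=((f.min(-1)>130)&(f.max(-1)-f.min(-1)<40))|((f[...,0]<150)&(f[...,0]-f[...,2]>25)&(f[...,1]<f[...,0]*.62))
    x0,y0,x1,y1=roi; k=np.zeros_like(mask);k[y0:y1,x0:x1]=mask[y0:y1,x0:x1]
    p,e,e0=fit(c,k,lambda p:sqb(p,p[3]),p0,roi,np.array([.002,.002,.01,.005]))
    print(tag,'origin',p[:2],'yaw',np.degrees(p[2]),'z',p[3],'grip-tcp xy',(p[:2]+(Rz(p[2])@[0,.043,0])[:2])-s['tcp_pos'][:2],'tcp z - sq z',s['tcp_pos'][2]-p[3],e,e0)
    return c,p,k
if __name__=='__main__':
    hold('w3',(90,145,275,227),np.array([.5199,.1936,-.0577,.003]))
    c,p,k=hold('w4',(110,145,275,227),np.array([.5199,.1936,-.0577,.053]))
E
python3 m3.py
```

```text
w3 origin [0.8842 0.0207] yaw 41.35721921985695 z -1.6558969124272576 grip-tcp xy [ 0.3325 -0.1846] tcp z - sq z 1.7124458057759886 810.4773637276165 2193.2996918201957
w4 origin [ 0.8334 -0.0692] yaw 26.565512932696347 z -1.552347090070483 grip-tcp xy [ 0.2922 -0.2679] tcp z - sq z 1.6710523037417433 633.2920067548307 2066.41316480102
```

```bash
python3 - <<'E'
from fit import *
np.set_printoptions(precision=1,suppress=True)
P=np.array([[-.045,-.051,.022],[-.045,-.051,0],[-.045,.035,.024],[-.045,.051,.024]])
for tag,zs in(('w3',[.003]),('w4',[.067,.062,.057,.052,.047,.042])):
    c=load(tag);
    for z in zs: print(tag,z,proj(c,P@Rz(-.0577).T+[.5199,.1936,z]).ravel())
    f=c['frame'][158:172,100:260:1].astype(int); v=f.min(-1)>130
    print([ (100+np.where(r)[0].min(),100+np.where(r)[0].max()) if r.any() else None for r in v])
E
```

```text
w3 0.003 [100.8 165.4 117.2 158.7 238.6 166.2 264.5 166.2]
[None, None, (np.int64(202), np.int64(231)), (np.int64(186), np.int64(234)), (np.int64(189), np.int64(230)), None, (np.int64(110), np.int64(215)), (np.int64(101), np.int64(238)), (np.int64(101), np.int64(239)), (np.int64(101), np.int64(240)), (np.int64(101), np.int64(240)), (np.int64(101), np.int64(239)), (np.int64(102), np.int64(239)), (np.int64(102), np.int64(239))]
w4 0.067 [100.7 168.2 117.3 161.3 239.4 169.1 265.5 169.1]
w4 0.062 [104.9 166.5 120.6 159.9 239.8 167.3 265.2 167.3]
w4 0.057 [108.8 164.8 123.7 158.6 240.1 165.7 264.8 165.7]
w4 0.052 [112.5 163.3 126.7 157.4 240.4 164.1 264.5 164.1]
w4 0.047 [116.  161.8 129.5 156.2 240.7 162.6 264.2 162.6]
w4 0.042 [119.3 160.5 132.3 155.1 241.  161.2 263.9 161.2]
[None, None, None, None, None, (np.int64(118), np.int64(240)), (np.int64(117), np.int64(240)), (np.int64(117), np.int64(240)), (np.int64(118), np.int64(240)), (np.int64(118), np.int64(240)), (np.int64(118), np.int64(240)), (np.int64(119), np.int64(240)), None, None]
```

The square's underside is about 74 mm below the TCP, where 52 mm was planned. I'll set it down, open, descend and regrasp with a full closing time.

Emit:
carry_out(
  commands=[0,0,-0.4,0,1,0,0,-0.4,0,1,0,0,-0.15,0,1,0,0,-0.05,0,1,0,0,-0.05,0,1,0,0,0,0,1,0,0,0,0,1],
)

```text
time_s: 6.5
tcp_pos: [0.5228, 0.2378, 0.0778]
eef_rot: [180.0, 0.0, 176.8]
contact_force: [0.3, 0.5, -1.6]
gripper_width: 0.0157
```

Emit:
carry_out(
  commands=[0,0,-0.03,0,1,0,0,0,0,1,0,0,0,0,1],
)

```text
time_s: 6.8
tcp_pos: [0.5229, 0.2379, 0.0766]
eef_rot: [180.0, 0.0, 176.8]
contact_force: [0.4, 1.3, -0.2]
gripper_width: 0.0154
```

Emit:
carry_out(
  commands=[0,0,-0.02,0,0.2,0,0,0,0,0.2,0,0,0,0,0.2,0,0,0,0,0.2,0,0,-0.25,0,0.2,0,0,-0.25,0,0.2,0,0,0,0,0.2,0,0,0,0,0.2],
)

```text
time_s: 7.6
tcp_pos: [0.5223, 0.2373, 0.0546]
eef_rot: [-179.9, -0.1, 176.8]
contact_force: [0.2, -0.0, -0.6]
gripper_width: 0.0352
```

Emit:
carry_out(
  commands=[0,0,0,0,1,0,0,0,0,1,0,0,0,0,1,0,0,0,0,1,0,0,0,0,1,0,0,0,0,1,0,0,0,0,1,0,0,0,0,1],
)

```text
time_s: 8.4
tcp_pos: [0.5228, 0.2377, 0.0556]
eef_rot: [180.0, 0.0, 176.8]
contact_force: [-0.6, 0.4, 4.2]
gripper_width: 0.0161
```

Emit:
carry_out(
  commands=[0,0,0,0,1,0,0,0.2,0,1,0,0,0.6,0,1,0,0,0.8,0,1,0,0,0,0,1,0,0,0,0,1,0,0,0,0,1],
)

```text
time_s: 9.1
tcp_pos: [0.5219, 0.2371, 0.1185]
eef_rot: [-179.9, -0.1, 176.7]
contact_force: [-0.2, 0.3, -2.2]
gripper_width: 0.0157
```

```bash
python3 - <<'E'
from fit import *
np.set_printoptions(precision=1,suppress=True)
c=cap('wrist','w5');s=c['state'];print(s['tcp_pos'],s['eef_rot'],s['contact_force'],s['gripper_width'])
P=np.array([[-.045,-.051,.022],[-.041,-.051,.022],[-.045,.035,.022],[-.041,.035,.022]])
for z in(.067,.062): print(z,proj(c,P@Rz(-.0577).T+[.5199,.1936,z]).ravel())
g=c['frame'][150:190].astype(int).min(-1)>130
for x in range(100,245,20): r=np.where(g[:,x])[0]; print(x,r.min()+150 if len(r) else None,r.max()+150 if len(r) else None)
r=g[:,90:260]; print([(150+i,90+np.where(q)[0].min(),90+np.where(q)[0].max()) for i,q in enumerate(r) if q.any()])
E
```

```text
[0.5 0.2 0.1] [-179.9   -0.1  176.7] [-0.2  0.3 -2.2] 0.015681067465478045
0.067 [100.8 168.4 101.8 174.7 239.7 168.6 239.8 174.9]
0.062 [104.9 166.7 105.9 172.8 240.  166.9 240.1 173. ]
100 None None
120 170 177
140 170 177
160 170 177
180 170 177
200 170 177
220 170 177
240 None None
[(159, np.int64(247), np.int64(247)), (165, np.int64(170), np.int64(170)), (166, np.int64(190), np.int64(190)), (170, np.int64(104), np.int64(238)), (171, np.int64(101), np.int64(238)), (172, np.int64(101), np.int64(239)), (173, np.int64(101), np.int64(239)), (174, np.int64(101), np.int64(239)), (175, np.int64(102), np.int64(239)), (176, np.int64(102), np.int64(239)), (177, np.int64(103), np.int64(238))]
```

The grasp is now correct: underside 52 mm below the TCP and yaw aligned. Carrying to the standoff outside the corner.

Emit:
carry_out(
  commands=[0.09,-0.5,0,-0.33,1,0.09,-0.8,0,-0.33,1,0.09,-0.9,0,-0.33,1,0.09,-0.9,0,-0.33,1,0.09,-0.9,0,-0.33,1,0.09,-0.9,0,-0.33,1,0.09,-0.9,0,-0.33,1,0.09,-0.9,0,-0.33,1],
)

```text
time_s: 9.95
tcp_pos: [0.5507, -0.032, 0.1183]
eef_rot: [-179.9, -0.1, 166.1]
contact_force: [-0.1, 0.9, -1.7]
gripper_width: 0.0157
```

Emit:
carry_out(
  commands=[0.09,-0.9,0,-0.33,1,0.09,-0.7,0,-0.33,1,0,-0.28,0,0,1,0,0,0,0,1,0,0,0,0,1,0,0,0,0,1,0,0,0,0,1],
)

```text
time_s: 10.65
tcp_pos: [0.5586, -0.1046, 0.1193]
eef_rot: [180.0, -0.0, 163.6]
contact_force: [-0.3, 0.6, -2.0]
gripper_width: 0.0156
```

```bash
python3 - <<'E'
from fit import *
np.set_printoptions(precision=4,suppress=True)
c=cap('wrist','w6');s=c['state'];print(s['time_s'],s['tcp_pos'],s['eef_rot'],s['contact_force'],s['gripper_width'])
f=c['frame'][:,:,::-1][120:260,90:330];cv2.imwrite('pics/w6c.png',cv2.resize(f,None,fx=3.2,fy=3.2,interpolation=cv2.INTER_CUBIC))
E
```

```text
10.65 [ 0.5586 -0.1046  0.1193] [179.9961  -0.0036 163.637 ] [-0.3433  0.5755 -1.9896] 0.01558491572750526
```

View pics/w6c.png

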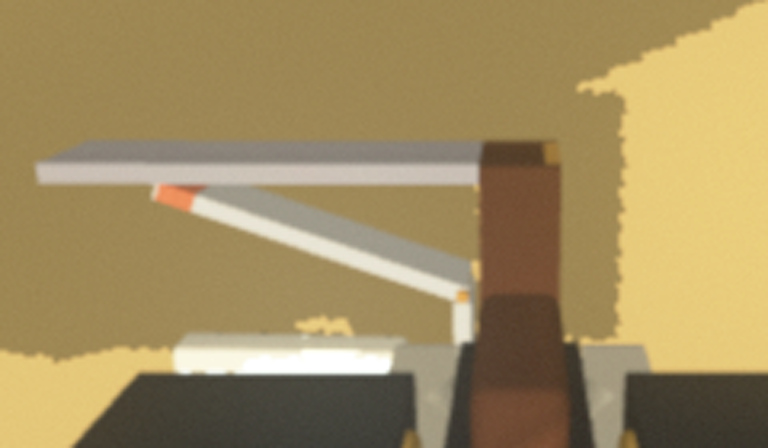

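The blade is in front of the copper end, which sits at about (175,195) in the crop, and the stock is outside the fixed side. Descending.

Emit:
carry_out(
  commands=[0,0,-0.3,0,1,0,0,-0.5,0,1,0,0,-0.5,0,1,0,0,-0.2,0,1,0,0,-0.1,0,1,0,0,0,0,1,0,0,0,0,1,0,0,0,0,1],
)

```text
time_s: 11.5
tcp_pos: [0.5592, -0.1055, 0.0561]
eef_rot: [180.0, 0.1, 163.6]
contact_force: [0.9, 0.1, -1.7]
gripper_width: 0.0161
```

Emit:
carry_out(
  commands=[0.13,-0.04,-0.03,0,1,0.13,-0.04,0,0,1,0.13,-0.04,0,0,1,0.13,-0.04,0,0,1,0.13,-0.04,0,0,1,0.13,-0.04,0,0,1,0.13,-0.04,0,0,1,0.13,-0.04,0,0,1],
)

```text
time_s: 12.3
tcp_pos: [0.6004, -0.1186, 0.054]
eef_rot: [-180.0, -0.0, 163.6]
contact_force: [-2.6, 0.3, -2.5]
gripper_width: 0.0155
```

Emit:
carry_out(
  commands=[0,0,0,0,1,0,0,0,0,1,0,0,0,0,1],
)

```text
time_s: 12.6
tcp_pos: [0.6005, -0.1183, 0.0543]
eef_rot: [180.0, 0.0, 163.6]
contact_force: [0.4, -0.3, -1.3]
gripper_width: 0.0158
```

```bash
cat > st.py <<'E'
from fit import *
np.set_printoptions(precision=2,suppress=True)
R=Rz(-.2873)[:2,:2]
s=telemetry.get_state()
print('t',s['time_s'],'offset mm (frame)',(R.T@(s['tcp_pos'][:2]-[.6044,-.1252]))*1000,'z',s['tcp_pos'][2]*1000,'yaw',s['eef_rot'][2],'F frame',R.T@s['contact_force'][:2],s['contact_force'][2],'M',s['moment'],'w',s['gripper_width'])
E
python3 st.py
```

```text
t 12.6 offset mm (frame) [-5.69  5.51] z 54.32898349712708 yaw 163.57069213741107 F frame [ 0.47 -0.2 ] -1.295639225942772 M [-0.02 -0.07 -0.04] w 0.0158040449541304
```

Emit:
carry_out(
  commands=[-0.016,-0.054,0,0,1,-0.016,-0.054,0,0,1,0,0,0,0,1,0,0,0,0,1],
)

```text
time_s: 13.0
tcp_pos: [0.599, -0.1227, 0.0543]
eef_rot: [180.0, 0.0, 163.6]
contact_force: [-0.0, 0.4, -1.8]
gripper_width: 0.0154
```

Emit:
carry_out(
  commands=[0.036,-0.0105,0,0,1,0.036,-0.0105,0,0,1,0.036,-0.0105,0,0,1,0,0,0,0,1,0,0,0,0,1],
)

```text
time_s: 13.5
tcp_pos: [0.6025, -0.1239, 0.0538]
eef_rot: [-180.0, -0.1, 163.5]
contact_force: [-3.6, 1.6, -0.8]
gripper_width: 0.0158
```

```bash
python3 st.py
```

```text
t 13.5 offset mm (frame) [-2.17  0.71] z 53.807156872201276 yaw 163.54085282875496 F frame [-3.87  0.51] -0.8331135448500204 M [ 1.09  1.47 -0.23] w 0.01584270776346195
```

Emit:
carry_out(
  commands=[-0.007,-0.024,0,0,1,-0.007,-0.024,0,0,1,0,0,0,0,1,0,0,0,0,1],
)

```text
time_s: 13.9
tcp_pos: [0.6025, -0.1243, 0.0538]
eef_rot: [179.9, -0.0, 163.5]
contact_force: [-3.5, 10.8, -0.3]
gripper_width: 0.016
```

```bash
python3 st.py
```

```text
t 13.9 offset mm (frame) [-2.11  0.35] z 53.84119143531682 yaw 163.51984928784196 F frame [-6.38  9.4 ] -0.34953853707777255 M [ 4.47  1.36 -0.33] w 0.01601670086399485
```

Emit:
carry_out(
  commands=[0.024,-0.007,0,0,1,0.024,-0.007,0,0,1,0,0,0,0,1,0,0,0,0,1],
)

```text
time_s: 14.3
tcp_pos: [0.6028, -0.1245, 0.0536]
eef_rot: [179.9, -0.2, 163.5]
contact_force: [-7.3, 15.4, 3.2]
gripper_width: 0.0156
```

```bash
python3 st.py
```

```text
t 14.3 offset mm (frame) [-1.77  0.23] z 53.604864284178696 yaw 163.49298502651968 F frame [-11.4   12.71] 3.152367066537294 M [ 5.59  3.22 -0.52] w 0.015631834155504808
```

Both faces are loaded at about 11 N and 13 N. Holding for 1.2 s and then checking the loose side's angle numerically.

Emit:
carry_out(
  commands=[0,0,0,0,1,0,0,0,0,1,0,0,0,0,1,0,0,0,0,1,0,0,0,0,1,0,0,0,0,1,0,0,0,0,1,0,0,0,0,1],
)

```text
time_s: 15.1
tcp_pos: [0.6028, -0.1245, 0.0536]
eef_rot: [179.9, -0.2, 163.5]
contact_force: [-8.5, 14.2, 3.2]
gripper_width: 0.0159
```

Emit:
carry_out(
  commands=[0,0,0,0,1,0,0,0,0,1,0,0,0,0,1,0,0,0,0,1],
)

```text
time_s: 15.5
tcp_pos: [0.6028, -0.1245, 0.0536]
eef_rot: [179.9, -0.2, 163.5]
contact_force: [-7.5, 15.2, 3.7]
gripper_width: 0.0159
```

```bash
python3 st.py; python3 - <<'E'
from fit import *
c=cap('wrist','w7')
a=cap('top','t7')
f=c['frame'][:,:,::-1][110:260,90:330];A=cv2.resize(f,None,fx=3.3,fy=3.3,interpolation=cv2.INTER_CUBIC)
cv2.imwrite('pics/w7c.png',A)
E
```

```text
t 15.5 offset mm (frame) [-1.74  0.22] z 53.61840336669459 yaw 163.49356177128706 F frame [-11.49  12.48] 3.673166318439121 M [ 5.63  3.2  -0.51] w 0.01586886346172965
```

View pics/w7c.png

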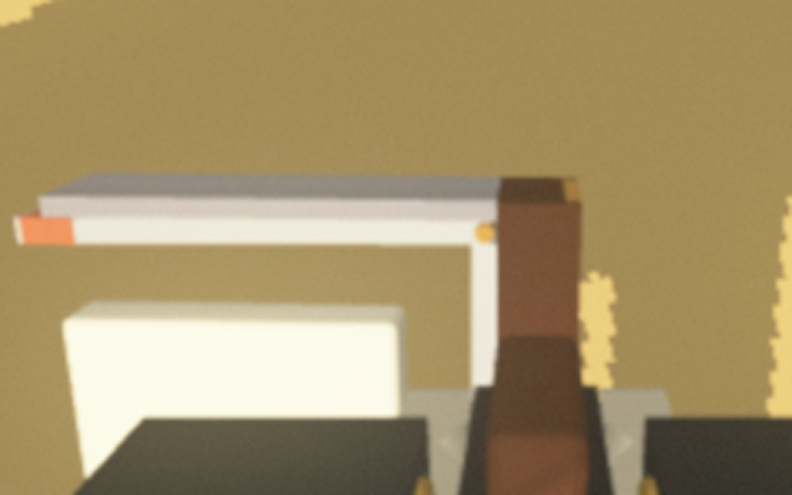

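The loose side lies flush along the blade with no gap: blade bottom edge at row ~216, pin at (485,232), copper end at (45,230). To make sure the blade loads the loose side, I'll add a half-degree bias and hold again.

Emit:
carry_out(
  commands=[0,0,0,0.06,1,0,0,0,0.06,1,0,0,0,0,1,0,0,0,0,1,0,0,0,0,1,0,0,0,0,1,0,0,0,0,1,0,0,0,0,1],
)

```text
time_s: 16.4
tcp_pos: [0.6028, -0.1243, 0.0536]
eef_rot: [179.9, -0.2, 164.0]
contact_force: [-8.3, 15.0, 3.7]
gripper_width: 0.0159
```

```bash
python3 st.py
```

```text
t 16.4 offset mm (frame) [-1.77  0.38] z 53.598290164462924 yaw 163.95674114314392 F frame [-12.2   12.03] 3.6905975816330967 M [ 5.89  3.17 -0.63] w 0.01587551252713334
```

Emit:
carry_out(
  commands=[0,0,0,0,1,0,0,0,0,1,0,0,0,0,1,0,0,0,0,1],
)

```text
time_s: 16.8
tcp_pos: [0.6028, -0.1243, 0.0536]
eef_rot: [179.9, -0.2, 164.0]
contact_force: [-7.4, 15.7, 2.9]
gripper_width: 0.0155
```

Mz changed by −0.12 N·m with the half-degree turn, which matches the pin friction, so the blade is loading the loose side. Withdrawing diagonally, then lifting.

Emit:
carry_out(
  commands=[-0.05,0.09,0,0,1,-0.1,0.18,0,0,1,-0.17,0.31,0,0,1,-0.17,0.31,0,0,1,-0.17,0.31,0.3,0,1,-0.17,0.31,0.6,0,1,-0.17,0.31,0.6,0,1,0,0,0.3,0,1],
)

```text
time_s: 17.6
tcp_pos: [0.5648, -0.0518, 0.1293]
eef_rot: [179.9, 0.2, 164.2]
contact_force: [0.7, 0.0, -1.6]
gripper_width: 0.0158
```

```bash
python3 - <<'E'
from fit import *
np.set_printoptions(precision=4,suppress=True)
s=telemetry.get_state();print(s['tcp_pos'],s['eef_rot'],s['contact_force'],s['gripper_width'])
a=cap('top','t8'); 
for nm in('top0','t8'):
    c=load(nm);f=c['frame'].astype(int);roi=(325,88,395,165)
    m=(f.min(-1)>150)|((f[...,0]>150)&(f[...,0]-f[...,1]>50)); x0,y0,x1,y1=roi
    n,l,st,_=cv2.connectedComponentsWithStats(m[y0:y1,x0:x1].astype(np.uint8),connectivity=8)
    big=[i for i in range(1,n) if max(st[i,2:4])<32 and min(st[i,2:4])>18]   # white sheet
    k=np.zeros_like(m); k[y0:y1,x0:x1]=(l>0)
    # drop the sheet and far side
    P=proj(c,(np.array([[.0,0,.022],[.11,0,.022],[.11,-.0045,.022],[.012,-.0045,.022],[.012,-.012,.022],[-.06,-.1,.022],[-.06,.0,.022]])@Rz(-.2873).T+[.5628,-.1213,0]))
    P0=np.array([[-.05,.01,.022],[.1,.01,.022],[.1,-.009,.022],[.012,-.009,.022],[.012,-.11,.022],[-.05,-.11,.022]])@Rz(-.2873).T+[.5628,-.1213,0]
    g=np.zeros(m.shape,np.uint8);cv2.fillPoly(g,[np.round(proj(c,P0)).astype(np.int32)],1);k&=g>0
    for th0 in(.36,0.):
        fr=fit(c,k,lambda p:frb(np.r_[p[:2],-.2873,p[2]]),np.array([.5628,-.1235,th0]),roi,np.array([.002,.002,.03]));print(nm,th0,fr)
E
```

```text
[ 0.5648 -0.0518  0.1293] [179.9118   0.1903 164.1684] [ 0.735   0.0302 -1.6357] 0.01576278786959719
top0 0.36 (array([ 0.5621, -0.1213,  0.3509]), np.float64(3.3576806999380686), np.float64(13.400502510501886))
top0 0.0 (array([ 0.562 , -0.1208,  0.3509]), np.float64(3.0693495908142374), np.float64(65.39455626938874))
t8 0.36 (array([ 0.566 , -0.122 ,  0.4191]), np.float64(62.93342363462426), np.float64(70.82676819043482))
t8 0.0 (array([ 0.565 , -0.1228,  0.0113]), np.float64(51.54541548372953), np.float64(58.94866150873026))
```

Emit:
carry_out(
  commands=[-0.09,0.4,0,0.35,1,-0.09,0.8,0,0.35,1,-0.09,0.9,0,0.35,1,-0.09,0.9,0,0.35,1,-0.09,0.9,0,0.35,1,-0.09,0.9,0,0.35,1,-0.09,0.9,0,0.35,1,-0.09,0.9,0,0.35,1],
)

```text
time_s: 18.45
tcp_pos: [0.5354, 0.2116, 0.1259]
eef_rot: [-180.0, -0.0, 175.3]
contact_force: [1.5, -0.2, -2.2]
gripper_width: 0.0157
```

Emit:
carry_out(
  commands=[-0.09,0.65,0,0.33,1,0,0,-0.4,0,1,0,0,-0.4,0,1,0,0,0,0,1,0,0,0,0,1,0,0,0,0,1],
)

```text
time_s: 19.05
tcp_pos: [0.5327, 0.2364, 0.0949]
eef_rot: [180.0, 0.0, 176.5]
contact_force: [-0.9, -0.1, -1.9]
gripper_width: 0.0157
```

```bash
cat > m5.py <<'E'
from fit import *
import sys
np.set_printoptions(precision=4,suppress=True)
s=telemetry.get_state();print(s['time_s'],s['tcp_pos'],s['eef_rot'],s['contact_force'],s['gripper_width'])
tag=sys.argv[1]; a=cap('top',tag)
for nm in('top0',tag):
    c=load(nm);f=c['frame'].astype(int);roi=(325,88,395,165);x0,y0,x1,y1=roi
    m=(f.min(-1)>150)|((f[...,0]>150)&(f[...,0]-f[...,1]>50))
    P0=np.array([[-.05,.01,.022],[.1,.01,.022],[.1,-.009,.022],[.012,-.009,.022],[.012,-.11,.022],[-.05,-.11,.022]])@Rz(-.2873).T+[.5628,-.1213,0]
    g=np.zeros(m.shape,np.uint8);cv2.fillPoly(g,[np.round(proj(c,P0)).astype(np.int32)],1);k=m&(g>0)
    k[:y0]=0;k[y1:]=0
    for th0 in(.36,0.):
        print(nm,th0,fit(c,k,lambda p:frb(np.r_[p[:2],-.2873,p[2]]),np.array([.562,-.121,th0]),roi,np.array([.002,.002,.03])))
    b=k[y0:y1,x0:x1]
print('\n'.join(''.join('#' if v else '.' for v in r) for r in b[5:60,5:60]))
E
python3 m5.py t9
```

```text
19.05 [0.5327 0.2364 0.0949] [179.9719   0.0483 176.5481] [-0.9269 -0.1137 -1.8784] 0.01565847410790239
top0 0.36 (array([ 0.562 , -0.1207,  0.3498]), np.float64(3.0693495908142374), np.float64(4.893847008996046))
top0 0.0 (array([ 0.5608, -0.1206,  0.3216]), np.float64(3.475674495261433), np.float64(50.37463809766276))
t9 0.36 (array([ 0.5621, -0.1208, -0.0165]), np.float64(2.6814750443540736), np.float64(60.43286564535364))
t9 0.0 (array([ 0.5634, -0.1207,  0.0093]), np.float64(3.0913484743691253), np.float64(5.456482611353646))
.......................................................
.......................................................
.......................................................
.......................................................
.......................................................
................##.....................................
................##.....................................
................##.....................................
...............###.....................................
...............##......................................
...
[... 1816 characters left out ...]
............................
...........#########...................................
...............#########...............................
..................#########............................
......................#########........................
.........................#########.....................
.............................#########.................
.................................#######...............
....................................####...............
.......................................................
.......................................................
.......................................................
.......................................................
```

Emit:
carry_out(
  commands=[0,0,-0.4,0,1,0,0,-0.35,0,1,0,0,-0.15,0,1,0,0,-0.06,0,1,0,0,0,0,1,0,0,0,0,1,0,0,0,0,1],
)

```text
time_s: 19.8
tcp_pos: [0.5325, 0.2366, 0.0563]
eef_rot: [180.0, 0.0, 176.6]
contact_force: [-0.2, 0.4, -1.4]
gripper_width: 0.0159
```

Emit:
carry_out(
  commands=[0,0,-0.03,0,1,0,0,0,0,1,0,0,0,0,1],
)

```text
time_s: 20.1
tcp_pos: [0.5326, 0.2366, 0.0556]
eef_rot: [180.0, 0.1, 176.6]
contact_force: [-2.2, -0.9, 6.5]
gripper_width: 0.016
```

Contact with the mat (z force +6.5 N, was −1.4). Release fully, then rise.

Emit:
carry_out(
  commands=[0,0,0,0,-1,0,0,0,0,-1,0,0,0,0,-1,0,0,0,0,-1,0,0,0,0,-1,0,0,0,0,-1,0,0,0,0,-1,0,0,0,0,-1],
)

```text
time_s: 20.9
tcp_pos: [0.5322, 0.2363, 0.0545]
eef_rot: [-180.0, -0.0, 176.6]
contact_force: [0.1, -0.1, 0.7]
gripper_width: 0.0742
```

Emit:
carry_out(
  commands=[0,0,0.2,0,-1,0,0,0.6,0,-1,0,0,0.9,0,-1,0,0,0.9,0,-1,0,0,0.9,0,-1,0,0,0.9,0,-1,0,0,0.4,0,-1,-0.5,0,0,0,-1],
)

```text
time_s: 21.7
tcp_pos: [0.5144, 0.2372, 0.2502]
eef_rot: [179.8, 0.3, 176.5]
contact_force: [-0.3, 0.0, -1.2]
gripper_width: 0.0875
```

Emit:
carry_out(
  commands=[-0.6,-0.6,0,0,-1,-0.6,-0.6,0,0,-1,0,0,0,0,-1,0,0,0,0,-1,0,0,0,0,-1],
)

```text
time_s: 22.2
tcp_pos: [0.4647, 0.1887, 0.2471]
eef_rot: [180.0, 0.0, 176.6]
contact_force: [0.3, 0.4, 0.3]
gripper_width: 0.0878
```

```bash
python3 - <<'E'
from fit import *
np.set_printoptions(precision=4,suppress=True)
c=cap('wrist','w10');s=c['state'];print(s['time_s'],s['tcp_pos'],s['eef_rot'],s['gripper_width'])
f=c['frame'].astype(int)
mc=np.array([.534,.196,.003])
P=np.array([[.638,.2506,.003],[.589,.0934,.003],[.43,.139,.003],[.4785,.30,.003]])
mat=np.zeros(f.shape[:2],np.uint8);cv2.fillPoly(mat,[cv2.convexHull(proj(c,P).astype(np.int32))],1)
mat[240:]=0
mask=(f[...,2]<f[...,0]+8)&(cv2.erode(mat,np.ones((7,7)))>0)
ys,xs=np.where(mask);roi=(xs.min()-10,ys.min()-10,xs.max()+10,min(240,ys.max()+10));print(roi,mask.sum())
p,e,e0=fit(c,mask,lambda p:sqb(p,.003),np.array([.531,.1935,-.06]),roi,np.array([.003,.003,.03]))
print('sq',p,e,e0); d=p[:2]-mc[:2]; a=np.arctan2(.2506-.0934,.6383-.589); u=np.array([np.cos(a),np.sin(a)]);print('in mat',d@u,d@[-u[1],u[0]])
E
```

```text
22.2 [0.4647 0.1887 0.2471] [179.96     0.0479 176.5635] 0.08780226970629137
(np.int64(211), np.int64(171), np.int64(310), 240) 1255
sq [ 0.5323  0.1929 -0.0543] 58.79736628129247 92.33598703717195
in mat -0.003456835177660194 0.000666084786840942
```

Emit:
carry_out(
  commands=[0.13,-0.9,0,0,-1,0.13,-0.95,0,0,-1,0.13,-0.95,0,0,-1,0.13,-0.95,0,0,-1,0.13,-0.95,0,0,-1,0.13,-0.95,0,0,-1,0.13,-0.95,0,0,-1,0.13,-0.95,0,0,-1],
)

```text
time_s: 23.05
tcp_pos: [0.5065, -0.1152, 0.2463]
eef_rot: [-180.0, -0.0, 176.6]
contact_force: [1.2, 1.0, 0.5]
gripper_width: 0.0874
```

Emit:
carry_out(
  commands=[0.13,-0.95,0,0,-1,0.13,-0.95,0,0,-1,0.13,-0.95,0,0,-1,0,0,0,0,-1,0,0,0,0,-1,0,0,0,0,-1],
)

```text
time_s: 23.65
tcp_pos: [0.5216, -0.2272, 0.2461]
eef_rot: [180.0, -0.0, 176.6]
contact_force: [-0.6, 0.2, -0.7]
gripper_width: 0.0877
```

```bash
python3 - <<'E'
from fit import *
np.set_printoptions(precision=4,suppress=True)
c=cap('wrist','w11');s=c['state'];print(s['time_s'],s['tcp_pos'],s['eef_rot'])
f=c['frame'].astype(int);b=f.min(-1)
m=(b>185)|((f[...,0]>130)&(f[...,0]-f[...,1]>60)&(f[...,2]<130))
P0=np.array([[-.03,.012,.022],[.085,.012,.022],[.085,-.009,.022],[.012,-.009,.022],[.012,-.11,.022],[-.03,-.11,.022]])@Rz(-.2873).T+[.5628,-.1213,0]
g=np.zeros(m.shape,np.uint8);q=proj(c,P0);cv2.fillPoly(g,[np.round(q).astype(np.int32)],1)
m&=g>0;x0,y0=q.min(0).astype(int)-5;x1,y1=q.max(0).astype(int)+5;y1=min(y1,246);m[y1:]=0
roi=(x0,y0,x1,y1);rs=[fit(c,m,frb,np.array([.5628,-.1213,-.2873,t]),roi,np.array([.002,.002,.015,.015])) for t in(-.03,0,.03)]
for r_ in rs: print(r_)
# masked model edge effect at x=.085: use fixed frame too
print(fit(c,m,lambda p:frb(np.r_[p[:2],-.2873,p[2]]),np.array([.5628,-.1213,0]),roi,np.array([.002,.002,.015])))
B=overlay(c,frb(min(rs,key=lambda r:r[1])[0]),m,roi,'pics/o11.png')
t=cap('top','t11');A=cv2.resize(t['frame'][100:200,165:265,::-1],(360,360),interpolation=cv2.INTER_CUBIC)
h=max(A.shape[0],B.shape[0]);pad=lambda i:cv2.copyMakeBorder(i,0,h-i.shape[0],0,0,0)
o=np.hstack([pad(A),pad(B)]);cv2.imwrite('pics/fin.png',o);print(o.shape)
E
```

```text
23.65 [ 0.5216 -0.2272  0.2461] [179.9904  -0.0474 176.5612]
(array([ 0.5632, -0.1207, -0.3027, -0.0094]), np.float64(18.793942817819087), np.float64(42.4677463081454))
(array([ 0.5631, -0.1215, -0.2857,  0.0076]), np.float64(20.761510870293783), np.float64(21.189058447860294))
(array([ 0.5637, -0.1218, -0.2792,  0.0346]), np.float64(25.77588931542414), np.float64(45.076694020539726))
(array([ 0.5627, -0.1215,  0.0021]), np.float64(20.459237933994963), np.float64(21.189058447860294))
(388, 780, 3)
```

The loose side is at about 0.00 ± 0.01 rad. The viewer has reached its limit, so I'll check that the square is upright by comparing top-view fit residuals with the start.

```bash
python3 - <<'E'
from fit import *
np.set_printoptions(precision=4,suppress=True)
for nm,p0 in(('top0',[.52,.1936,-.0577]),('t11',[.5315,.193,-.057])):
    c=load(nm);f=c['frame'].astype(int);roi=(180,115,250,180)
    P=np.array([[.638,.2506,.003],[.589,.0934,.003],[.43,.139,.003],[.4785,.30,.003]])
    mat=np.zeros(f.shape[:2],np.uint8);cv2.fillPoly(mat,[cv2.convexHull(proj(c,P).astype(np.int32))],1)
    m=(f[...,2]<f[...,0]+8)&(cv2.erode(mat,np.ones((5,5)))>0)
    print(nm,m.sum(),fit(c,m,lambda p:sqb(p,.003),np.array(p0),roi,np.array([.003,.003,.03])))
s=telemetry.get_state();print(s['contact_force'],np.abs(s['qd']).max())
E
```

```text
top0 389 (array([ 0.52  ,  0.1945, -0.0657]), np.float64(3.947512498417013), np.float64(7.340565953108656))
t11 387 (array([ 0.5315,  0.194 , -0.059 ]), np.float64(4.6165664672485445), np.float64(6.059765763512464))
[-0.7657  0.234  -0.374 ] 0.2482769037576671
```

The silhouette matches the upright model as well as it did at the start (4.6 against 3.9). Handing in.

```bash
python3 -c "
from plant import r
print(r.close_job())"
```

```text
the job is handed in; nothing more can be done
None
```

I took the try square from the mat, pressed it into the frame's pinned corner and held it there. I then stood it back on the mat and handed the job in at about 24 s. No verdict was reported.

**Pressing:** The forces were about 11–12 N on the blade side and 12–13 N on the stock side, held for over 2 s in all. The wrist picture showed the loose side flush along the blade with no gap. The force reading gives only the total, so the share on the loose side alone is inferred. I added a half-degree turn and the moment changed by about the pin's friction, so the blade was pushing it.

**Last checks:**
- **Loose side:** The wrist fits with the lowest residuals gave −0.009 to +0.008 rad and the top-view fits gave −0.017 to +0.009 rad, all within the 0.035 limit. One poorer wrist fit from a different starting guess gave 0.035, and I discounted it.
- **Square:** It stands about 4 mm from the mat's centre. Its top-view silhouette fits the upright model about as well as at the start (residual 4.6 against 3.9).
- **Arm:** The gripper is open and clear, touching nothing.

**What went wrong:** The first grasp closed late, during the lift, and held the handle too high, so I set the square down and regrasped it. The final picture could not be viewed because the 12-picture limit was reached, so the end state rests on the fits. A wrist-camera fit of the placed square had a poor residual, probably from cropping, though its position agreed with the top view. I did not measure the other objects.

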